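# Free the sagging bolt of the drying cage and hold its gate ajar

### The arm

A 6-joint arm with a two-finger parallel gripper is mounted at the origin on a cart in front of the work surface, level with it; the furniture and walls round the work are solid. World frame = base frame: x ahead of the robot, y to its left, z up, the work surface at z = 0. Lengths are in m, angles in rad, forces in N, time in s.
With the tool pointing down it reaches from about 0.25 to 0.775 m from the base axis. Payload 4 kg.
Tool frame: the origin (TCP) lies midway between the tips of the shut fingers; the grasp point (between the pads) lies 19 mm behind it; z points along the fingers, y is the direction in which the jaws open and shut (so a half turn about z gives the same grasp; the last joint's range is limited). The gripper opens to 94 mm and grips with 3 to 60 N. Pads are 16 mm wide; open, the fingers measure 119 mm over their backs; the gripper's body (75 mm by 177 mm) begins 78 mm behind the grasp point.
Start: joints at [-1.366, 0.087, 1.371, -0, 1.684, -0.103], TCP at [0.167, -0.524, 0.206] pointing down, gripper open.
Joint ranges: [-3.1, 3.1], [-0.76, 2.03], [0.27, 2.55], [-1.08, 4.22], [0.17, 2.65], [-2.57, 2.57]. Speed limits (rad/s): [2.79, 2.79, 3.14, 3.14, 3.14, 3.14].

### API

Orientations are given as [roll, pitch, yaw] about the fixed x, y, z axes, in that order (R = Rz(yaw) Ry(pitch) Rx(roll)).
In Python, from bench import robot gives the robot as it stands.
- The arm moves only by the tool servo_tool, never from a script. Its argument "rows" is a list of rows, each a list of 2 entries, a list of its own where there are three numbers: the shift along the tool's x, y, z normalised to -1 to 1, where 1 is 0.08 m, then the turn about the tool's z normalised to -1 to 1, where 1 is pi/2 rad. A call has 1 to 12 rows; each row is the pose to reach, as a shift and turn from the pose commanded when the call began, along the tool's axes at that moment; what a row does not reach only later rows make up. A row lasts 1/12 s, in which the tool goes at most 41.7 mm and 7.16 degrees, less where a joint would pass 70% of its speed; a pose out of reach is approached as far as the arm can. A call with a number of a shift or a turn outside -1 to 1 is refused whole. A call with a gripper value outside its range is refused whole. "grip" is the closure, from -1 (fully open) to 1 (shut), set as the call begins (left out, the last holds). The fingers move at their own pace and stop on an object; the grip force is fixed at half the most. Time passes only in rows, so rows that repeat a pose let the fingers close. It gives the time, the measured TCP pose, the force and the opening at its end, in the units of the state.
- robot.get_obs(): the state, without advancing time (a new reading comes with each control period).
- robot.snapshot(name): name is "scene" or "top"; returns a dict with "pixels" (400x640x3 uint8, red, green, blue), "camera_matrix" (3x3 intrinsics, pixels), "world_from_camera" (4x4, takes a point from camera to world coordinates). Camera axes: x right, y down, z forward; pixel columns grow to the right and rows downward; lengths in m; the calibration is good to about 2 mm. A picture is of the moment at which its call begins. There is no depth.
- robot.close_job(): hands the job in, once; it reports no verdict.
The state is a dict: "time": time; "joint_positions": joint angles; "qvel": joint speeds; "joint_torque": joint torques, N m; "tool_pos": TCP position; "ee_rot": TCP orientation; "wrist_force": force on the tool from outside, world axes, zero at the start; "wrist_torque": the same for the moment, N m; "width": finger opening in m.
Only numpy, scipy, OpenCV 4.12 (cv2) and the standard library are available. Lean on these libraries where they do the work, as an engineer would, in place of code of your own. Each camera call takes 0.05 s, during which the arm holds its last target.

### The job

Take the knob of the bolt on the drying cage's gate, lift the sagging bolt over the bent-up lip of its keeper (gently, do not wrench it against the keeper) and draw it back clear of the keeper while the gate is still shut. Then swing the self-closing gate ajar by the same knob, so that its bolt end stands about 8 cm out from the post, and finish while still holding it there by the knob with the bolt drawn back, so that a colleague can reach in. Leave the cup in the cage, the glaze jar and the timer where they are.

Things in the scene. Friction and masses are not known exactly. Their poses are not given: they have to be found in the camera images.
- cage: Low pale-wood slatted drying cage fixed to the table, 156 (deep, x) x 296 (wide, y) mm, roof slats 117 mm high; origin on the table under its middle. Its x axis points from the gate into the cage, y along the gate from the bolt end to the hinge, z up. The gate is its front (-x) side, facing the robot; gate and bolt lie over the line x = -70 mm.
- bolt_knob: Upright steel knob of the bolt: cylinder 16 mm in diameter, 40 mm high, on a thin stem; origin at the cylinder's centre, 174 mm above the table while the bolt hangs low. Axes as the gate's (the cage's when shut). Can be pinched from above, best across the gate (cage x): guide straps 155 mm high stand 33 mm from its axis on the keeper side and 107 mm on the hinge side.
- keeper: Steel keeper, an open arch on four legs, 23 x 20 x 44 mm high, on top of the 110 mm high latch post at the cage's -y end; origin at the middle of its foot, on the post top. Across its mouth, on the gate side, a 3.5 mm thick lip is bent up to 11 mm. The nose of the bolt (a flat steel bar on top of the gate, about 0.16 kg with its knob) hangs 7 mm deep behind this lip.
- hinge (a point): Point on the gate's vertical hinge line, 110 mm above the table, at the cage's +y end; the knob stands 197 mm from it with the bolt shut, 197 mm less the draw otherwise.
- bolt_lift (a joint): Lift of the bolt in its worn tall guides, m: 0 hanging low, at most 0.014. The nose clears the lip above 0.007; it falls back by its own weight.
- bolt_draw (a joint): Draw of the bolt along the gate towards the hinge (+y of the cage), m: 0 shut, at most 0.045. Caught by the lip from about 0.003 unless lifted; past the lip from 0.015; free of the keeper from 0.017. Light friction, stays where it is left.
- gate (a joint): Gate angle, rad: 0 shut, grows as the bolt end swings out towards the robot (-x of the cage; clockwise from above), at most 1.0. A spring pulls it shut with 0.25 N m at 0 and 0.5 N m at 0.36. The bolt end, 240 mm from the hinge, stands 8 cm out at about 0.34.
- cup_mid (a point): Small biscuit-fired cup standing loose in the cage, 67 mm across, 61 mm high; its centre. To be left alone.
- jar_mid (a point): Loose glaze jar with dark lid, 51 mm across, 60 mm high; its centre. To be left alone.
- clock_mid (a point): Loose wind-up timer, 63 mm across, 43 mm high; its centre. To be left alone.

How it is judged:
On the way, in this order (a step that is already met when the one before it is completed fails the run):
1. the bolt is lifted over the lip while its nose is still in the keeper (value of joint bolt_lift above 0.006 m and value of joint bolt_draw below 0.015 m and value of joint gate below 0.06 rad).
2. the bolt is drawn clear of the keeper, the gate still shut (value of joint bolt_draw above 0.017 m and value of joint gate below 0.08 rad).
At the end, for the whole second after the job is handed in: The gate stands still at 0.21 to 0.48 rad (its bolt end 5 to 11 cm out), the bolt is still drawn back by more than 15 mm, and the fingers hold the bolt's knob (contact over 0.5 N) (value of joint gate between 0.21 and 0.48 rad and not (velocity of joint gate above 0.08 rad/s) and not (velocity of joint gate below -0.08 rad/s) and value of joint bolt_draw above 0.015 m and contact force between the fingers and bolt_knob above 0.5 N); the arm keeps its last pose, push and grip.
It fails at once if the bolt (or anything else) is wrenched against the keeper with more than 30 N (contact force between keeper and anything else above 30 N).
It fails at once if the cup is moved by more than 3 cm (distance of cup_mid from where it was at the start of the episode above 0.03 m).
It fails at once if the glaze jar is moved by more than 3 cm (distance of jar_mid from where it was at the start of the episode above 0.03 m).
It fails at once if the timer is moved by more than 3 cm (distance of clock_mid from where it was at the start of the episode above 0.03 m).
It also fails if it takes over 35 s, if anything falls off the work surface, if the arm or the gripper's body presses on something with over 40 N, if the wrist force passes 120 N, or if a joint passes its speed limit or range.

## Working session

There is one attempt and no reset: what is moved stays moved. The work goes in short steps, Python scripts to look and compute and a tool call to move; the robot and the scene stay as the last step left them, time stands still between calls to the robot, and variables do not carry over. Pictures are saved under pics/ and viewed, and the job is handed in when it is done.

Besides the shell and the picture viewer there is one more tool, called as name(argument=value, ...) on one line, values as JSON. servo_tool: Moves the arm, as the interface text tells. Its arguments: {"type":"object","properties":{"rows":{"type":"array"},"grip":{"type":"number"}},"required":["rows"]}

```bash
mkdir -p pics; cat > h.py <<'E'
import numpy as np,cv2
from bench import robot
def snap(n,f):
    s=robot.snapshot(n); cv2.imwrite(f,s["pixels"][:,:,::-1]); return s
def ray(s,u,v):
    T=np.array(s["world_from_camera"]);K=np.array(s["camera_matrix"])
    d=T[:3,:3]@np.linalg.solve(K,[u,v,1.]);return T[:3,3],d
def plane(s,u,v,z):
    o,d=ray(s,u,v);return o+d*(z-o[2])/d[2]
def proj(s,p):
    T=np.linalg.inv(np.array(s["world_from_camera"]));q=np.array(s["camera_matrix"])@(T[:3,:3]@np.array(p)+T[:3,3]);return q[:2]/q[2]
E
python3 - <<'E'
from h import *
for n in("scene","top"):
    s=snap(n,f"pics/{n}1.png");np.savez(f"{n}1.npz",**s);print(np.round(s["world_from_camera"],3).tolist(),np.round(s["camera_matrix"],0).tolist())
print(robot.get_obs())
E
```

```text
[[-0.698, -0.508, 0.504, 0.039], [-0.716, 0.485, -0.503, 0.576], [0.01, -0.712, -0.702, 0.843], [0.0, 0.0, 0.0, 1.0]] [[426.0, 0.0, 320.0], [0.0, 426.0, 192.0], [0.0, 0.0, 1.0]]
[[-0.007, -0.997, 0.08, 0.514], [-1.0, 0.01, 0.029, 0.044], [-0.029, -0.08, -0.996, 1.066], [0.0, 0.0, 0.0, 1.0]] [[443.0, 0.0, 309.0], [0.0, 443.0, 200.0], [0.0, 0.0, 1.0]]
{'time': 0.1, 'joint_positions': array([-1.36606949e+00,  8.79288001e-02,  1.37208911e+00,  9.59826234e-06,
        1.68359628e+00, -1.03113136e-01]), 'qvel': array([ 0.00139743, -0.0007988 , -0.00418352, -0.00051895,  0.00028708,
        0.00092141]), 'joint_torque': array([ 1.42732722e-03, -3.41252625e+01, -3.03301013e+01,  7.20081059e-02,
        3.04207450e-02, -1.01140602e-04]), 'tool_pos': array([ 0.16654273, -0.52366722,  0.20440225]), 'ee_rot': array([-3.13958283e+00, -2.17567174e-04,  3.07840829e-01]), 'wrist_force': array([ 0.19400733,  0.36906435, -0.30112073]), 'wrist_torque': array([-0.01717094, -0.0418033 , -0.00810007]), 'width': 0.09417385992756801}
```

View pics/scene1.png

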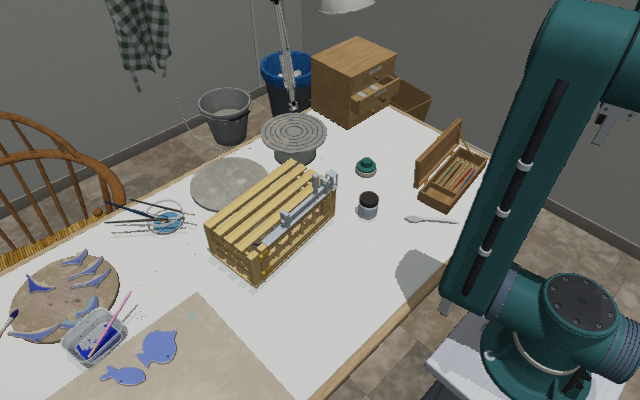

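View pics/top1.png

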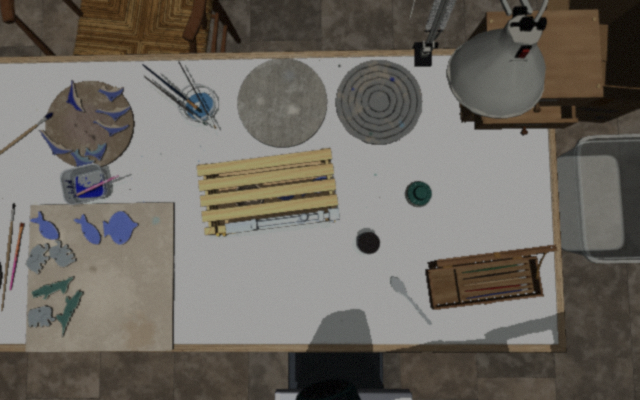

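```bash
python3 - <<'E'
import cv2
a=cv2.imread("pics/scene1.png")[155:290,200:390];cv2.imwrite("pics/sc.png",cv2.resize(a,None,fx=4,fy=4,interpolation=2))
a=cv2.imread("pics/top1.png")[140:260,190:390];cv2.imwrite("pics/tc.png",cv2.convertScaleAbs(cv2.resize(a,None,fx=4,fy=4,interpolation=2),alpha=1.3))
E
```

```text
(no output)
```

View pics/sc.png

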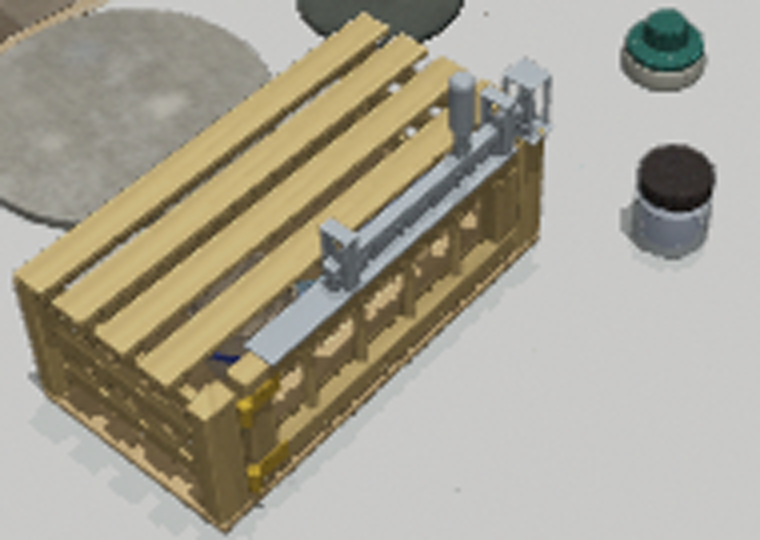

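View pics/tc.png

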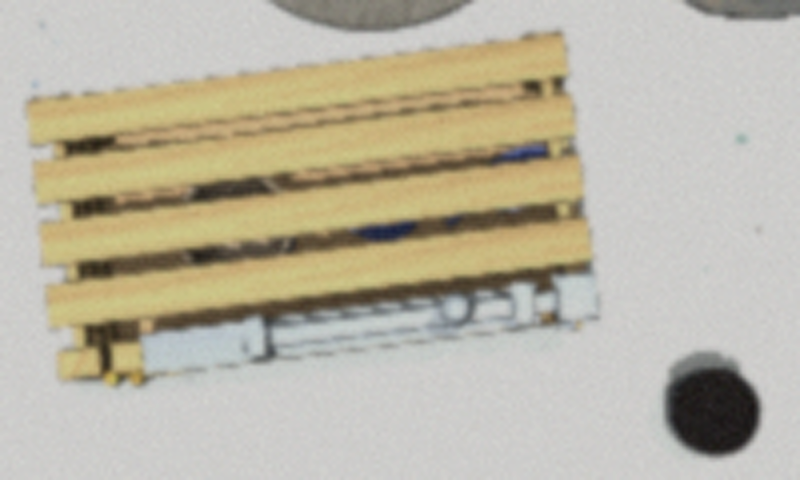

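```bash
python3 - <<'E'
from h import *
S=dict(np.load("scene1.npz"));T=dict(np.load("top1.npz"))
t=lambda x,y:((x+.5)/4-.5+190,(y+.5)/4-.5+140); c=lambda x,y:((x+.5)/4-.5+200,(y+.5)/4-.5+155)
def tri(p,q):
    o,d=ray(S,*p);e,f=ray(T,*q);A=np.stack([d,-f],1);l=np.linalg.lstsq(A,e-o,rcond=None)[0];a=o+d*l[0];b=e+f*l[1];return (a+b)/2,np.linalg.norm(a-b)
print("knobtop tri",tri(c(461,80),t(457,306)))
print("top z.194",plane(T,*t(457,306),.194),"scene",plane(S,*c(461,80),.194))
print("scene axis mid .174", plane(S,*c(461,102),.174))
P=[plane(T,*t(*q),.117) for q in[(28,100),(566,33),(592,262),(49,327)]]
for p in P:print(p)
print([np.linalg.norm(P[i]-P[(i+1)%4]) for i in range(4)])
for a,b in((0,1),(3,2)):
    v=P[a]-P[b];print("yaw y-axis",np.degrees(np.arctan2(-v[0],v[1])))
for a,b in((3,0),(2,1)):
    v=P[b]-P[a];print("yaw x",np.degrees(np.arctan2(v[1],v[0])))
print("keeper top .154",plane(T,*t(578,297),.154))
# yaw from gate strip edge at .11?
a=plane(T,*t(145,352),.115);b=plane(T,*t(545,303),.115);v=a-b;print(np.degrees(np.arctan2(-v[0],v[1])))
print("cage mid",sum(P)/4, "jar", plane(T,*t(713,410),.06))
E
```

```text
knobtop tri (array([0.55298992, 0.07904637, 0.19212715]), np.float64(0.0008743734508184045))
top z.194 [0.55258503 0.07867362 0.194     ] scene [0.55185126 0.08075123 0.194     ]
scene axis mid .174 [0.55410941 0.0785098  0.174     ]
[0.67042556 0.31505454 0.117     ]
[0.70350725 0.0216646  0.117     ]
[0.57899648 0.00917117 0.117     ]
[0.54663112 0.30203956 0.117     ]
[np.float64(0.2952491398194), np.float64(0.12513598921976768), np.float64(0.2946513383039979), np.float64(0.12447672091277596)]
yaw y-axis 6.433310050025023
yaw y-axis 6.306260302161227
yaw x 6.001675594681588
yaw x 5.729890080613601
keeper top .154 [0.55846415 0.01794293 0.154     ]
6.4866750417924495
cage mid [0.6248901  0.16198247 0.117     ] jar [ 0.49871681 -0.05991536  0.06      ]
```

servo_tool(rows=[[[0.33,-0.27,-0.3],0],[[0.66,-0.54,-0.6],0],[[0.98,-0.8,-0.7],0],[[0.98,-0.8,-0.7],0]], grip=-1)

```text
time: 0.43
tool_pos: [0.2249, -0.4369, 0.2653]
ee_rot: [3.136, -0.003, 0.313]
wrist_force: [0.1, -0.5, 0.6]
width: 0.0938
```

servo_tool(rows=[[[0.33,-0.27,0],0],[[0.66,-0.54,0],0],[[0.98,-0.8,0],0]])

```text
time: 0.68
tool_pos: [0.2773, -0.3538, 0.2604]
ee_rot: [-3.14, 0.001, 0.306]
wrist_force: [0.6, -0.6, 0.0]
width: 0.0942
```

servo_tool(rows=[[[0.33,-0.27,0],0],[[0.66,-0.54,0],0],[[0.98,-0.8,0],0]])

```text
time: 0.93
tool_pos: [0.3328, -0.2688, 0.2605]
ee_rot: [-3.141, 0.001, 0.307]
wrist_force: [1.3, 0.3, 0.6]
width: 0.094
```

servo_tool(rows=[[[0.33,-0.27,0],0],[[0.66,-0.54,0],0],[[0.98,-0.8,0],0]])

```text
time: 1.18
tool_pos: [0.3883, -0.184, 0.2606]
ee_rot: [-3.141, 0.001, 0.307]
wrist_force: [0.8, -0.6, 1.2]
width: 0.0939
```

servo_tool(rows=[[[0.33,-0.27,0],0],[[0.66,-0.54,0],0],[[0.98,-0.8,0],0],[[0.98,-0.8,0],0]])

```text
time: 1.52
tool_pos: [0.445, -0.0965, 0.2601]
ee_rot: [-3.139, 0.0, 0.315]
wrist_force: [-1.7, -0.4, 0.5]
width: 0.0942
```

servo_tool(rows=[[[0.33,-0.28,0],0],[[0.66,-0.56,0],0],[[0.97,-0.84,0],0]])

```text
time: 1.77
tool_pos: [0.4972, -0.013, 0.2605]
ee_rot: [3.141, 0.001, 0.306]
wrist_force: [0.7, 0.0, -0.6]
width: 0.0941
```

servo_tool(rows=[[[0.33,-0.28,0],-0.07],[[0.66,-0.56,0],-0.14],[[0.97,-0.84,0],-0.21],[[0.97,-0.84,0],-0.28],[[0.97,-0.84,0],-0.35],[[0.97,-0.84,0],-0.42],[[0.97,-0.84,0],-0.49],[[0.97,-0.84,0],-0.56],[[0.97,-0.84,0],-0.63],[[0.97,-0.84,0],-0.7],[[0.97,-0.84,0],-0.77],[[0.97,-0.84,0],-0.84]])

```text
time: 2.77
tool_pos: [0.5504, 0.0732, 0.2603]
ee_rot: [-3.14, 0.001, 1.632]
wrist_force: [0.4, 0.5, -0.2]
width: 0.0941
```

servo_tool(rows=[[[0,0,0],-0.034],[[0,0,0],-0.034],[[0,0,0],-0.034]])

```text
time: 3.02
tool_pos: [0.5504, 0.0736, 0.2606]
ee_rot: [-3.14, 0.0, 1.678]
wrist_force: [0.7, -0.4, 0.4]
width: 0.094
```

```bash
python3 - <<'E'
from h import *
o=robot.get_obs();print(o["time"],o["tool_pos"],o["ee_rot"],o["wrist_force"],o["joint_positions"])
s=snap("scene","pics/scene2.png")
a=s["pixels"][100:290,200:420,::-1];cv2.imwrite("pics/sc2.png",cv2.resize(a,None,fx=3,fy=3,interpolation=2))
E
```

```text
3.0167 [0.55039647 0.07358636 0.26059923] [-3.14013236e+00  4.60330175e-04  1.67806579e+00] [ 0.69374603 -0.38150417  0.4334102 ] [ 3.11653042e-02  9.63885789e-02  1.25260345e+00 -5.84527394e-04
  1.79402165e+00 -7.62328141e-02]
```

View pics/sc2.png

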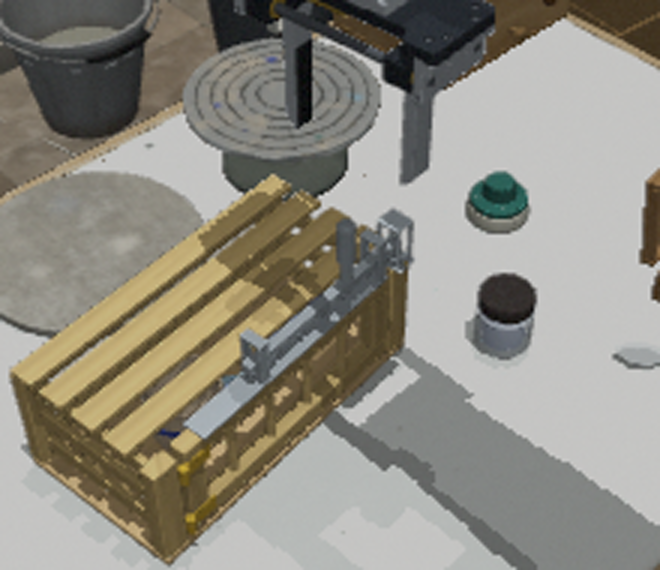

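servo_tool(rows=[[[0.07,0.04,0.2],0],[[0.07,0.04,0.5],0],[[0.07,0.04,0.8],0],[[0.07,0.04,0.8],0],[[0.07,0.04,0.8],0]])

```text
time: 3.48
tool_pos: [0.552, 0.0802, 0.1959]
ee_rot: [-3.138, -0.0, 1.68]
wrist_force: [-0.2, 0.8, 1.0]
width: 0.0941
```

servo_tool(rows=[[[0,0,0.25],0],[[0,0,0.48],0],[[0,0,0.48],0],[[0,0,0.48],0]])

```text
time: 3.82
tool_pos: [0.5533, 0.0804, 0.16]
ee_rot: [3.141, 0.0, 1.68]
wrist_force: [-0.1, 0.2, -0.1]
width: 0.0937
```

```bash
python3 - <<'E'
from h import *
o=robot.get_obs();print(o["time"],o["tool_pos"],o["ee_rot"],o["wrist_force"])
s=snap("scene","pics/scene3.png")
a=s["pixels"][100:290,200:420,::-1];cv2.imwrite("pics/sc3.png",cv2.resize(a,None,fx=3,fy=3,interpolation=2))
E
```

```text
3.8167 [0.55326334 0.08042497 0.16000175] [3.14124382e+00 1.70660663e-04 1.68022276e+00] [-0.09731013  0.15328184 -0.10495068]
```

View pics/sc3.png

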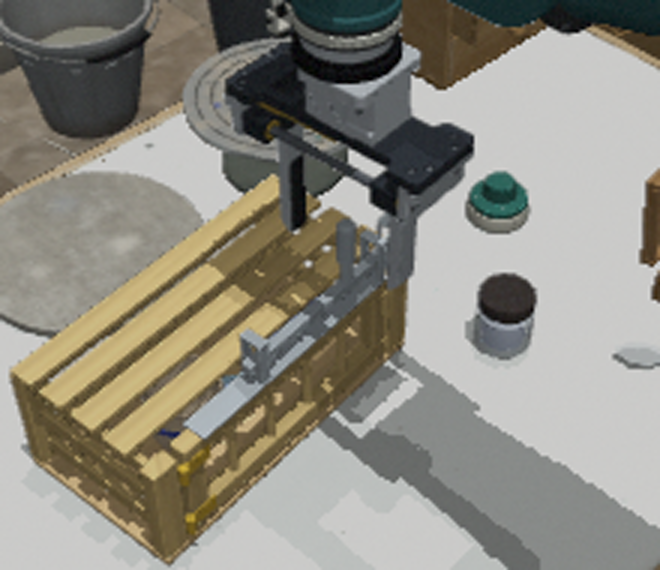

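servo_tool(rows=[[[0,0,0],0],[[0,0,0],0],[[0,0,0],0],[[0,0,0],0],[[0,0,0],0],[[0,0,0],0],[[0,0,0],0],[[0,0,0],0]], grip=1)

```text
time: 4.53
tool_pos: [0.553, 0.0806, 0.159]
ee_rot: [-3.141, 0.0, 1.681]
wrist_force: [0.4, 0.1, -0.6]
width: 0.0439
```

servo_tool(rows=[[[0,0,0],0],[[0,0,0],0],[[0,0,0],0],[[0,0,0],0],[[0,0,0],0],[[0,0,0],0],[[0,0,0],0],[[0,0,0],0]])

```text
time: 5.2
tool_pos: [0.5525, 0.0805, 0.159]
ee_rot: [-3.14, 0.0, 1.681]
wrist_force: [-3.6, -0.0, 0.9]
width: 0.0157
```

servo_tool(rows=[[[0,0,-0.02],0],[[0,0,-0.04],0],[[0,0,-0.06],0],[[0,0,-0.08],0],[[0,0,-0.1],0],[[0,0,-0.1],0],[[0,0,-0.1],0]])

```text
time: 5.78
tool_pos: [0.5527, 0.0805, 0.1671]
ee_rot: [-3.141, 0.0, 1.681]
wrist_force: [-3.1, -1.1, -1.7]
width: 0.0155
```

servo_tool(rows=[[[0,0,-0.015],0],[[0,0,-0.03],0],[[0,0,-0.03],0],[[0,0,-0.03],0]])

```text
time: 6.12
tool_pos: [0.5528, 0.0806, 0.1695]
ee_rot: [-3.141, 0.0, 1.681]
wrist_force: [-4.8, -0.6, -1.4]
width: 0.0153
```

```bash
python3 - <<'E'
from h import *
s=snap("scene","pics/scene4.png")
a=s["pixels"][140:260,250:380,::-1];cv2.imwrite("pics/sc4.png",cv2.resize(a,None,fx=5,fy=5,interpolation=2))
E
```

```text
(no output)
```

View pics/sc4.png

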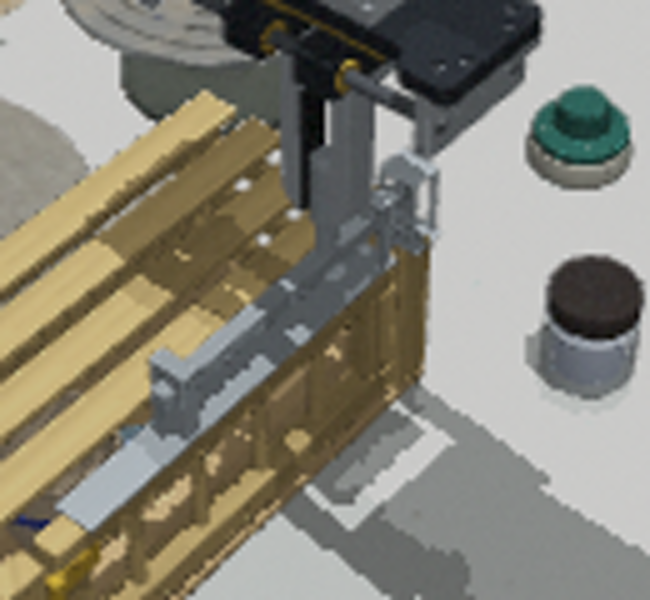

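servo_tool(rows=[[[0.02,0,0],0],[[0.04,0,0],0],[[0.06,0,0],0],[[0.08,0,0],0],[[0.08,0,0],0]])

```text
time: 6.58
tool_pos: [0.552, 0.087, 0.1694]
ee_rot: [-3.141, 0.0, 1.681]
wrist_force: [-4.4, -1.0, -0.6]
width: 0.0153
```

servo_tool(rows=[[[0.03,0,0],0],[[0.06,0,0],0],[[0.09,0,0],0],[[0.12,0,0],0],[[0.15,0,0],0],[[0.18,0,0],0],[[0.21,0,0],0],[[0.24,0,0],0],[[0.27,0,0],0],[[0.29,0,0],0],[[0.29,0,0],0]])

```text
time: 7.5
tool_pos: [0.5491, 0.1103, 0.1692]
ee_rot: [-3.14, -0.0, 1.681]
wrist_force: [-4.9, -1.0, -1.3]
width: 0.0155
```

```bash
python3 - <<'E'
from h import *
s=snap("scene","pics/scene5.png")
a=s["pixels"][140:260,250:380,::-1];cv2.imwrite("pics/sc5.png",cv2.resize(a,None,fx=5,fy=5,interpolation=2))
E
```

```text
(no output)
```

View pics/sc5.png

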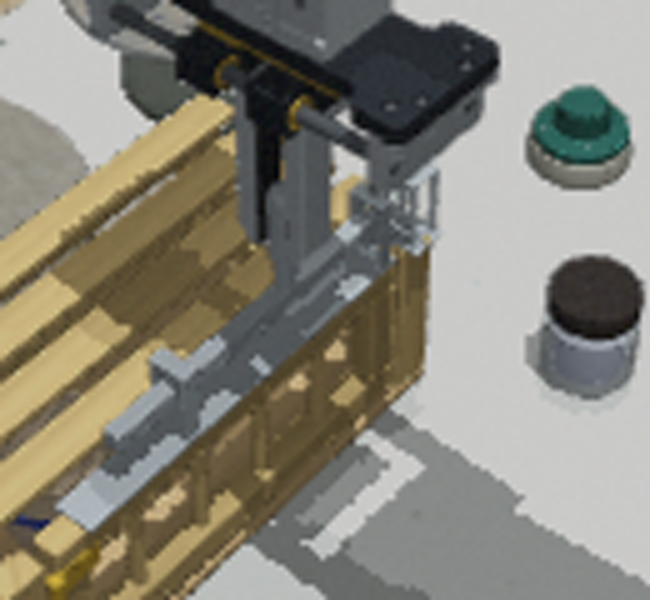

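servo_tool(rows=[[[0.001,-0.063,0],0.019],[[0.004,-0.125,0],0.038],[[0.008,-0.188,0],0.057],[[0.015,-0.25,0],0.076],[[0.023,-0.312,0],0.096],[[0.023,-0.312,0],0.096]])

```text
time: 8.05
tool_pos: [0.5262, 0.1092, 0.1704]
ee_rot: [3.137, -0.0, 1.53]
wrist_force: [0.7, -1.2, -1.8]
width: 0.0154
```

servo_tool(rows=[[[0.001,-0.063,0],0.019],[[0.004,-0.125,0],0.038],[[0.008,-0.188,0],0.057],[[0.015,-0.25,0],0.076],[[0.023,-0.312,0],0.096],[[0.034,-0.374,0],0.115],[[0.038,-0.394,0],0.121],[[0.038,-0.394,0],0.121],[[0.038,-0.394,0],0.121],[[0.038,-0.394,0],0.121],[[0.038,-0.394,0],0.121],[[0.038,-0.394,0],0.121]])

```text
time: 9.05
tool_pos: [0.4941, 0.1136, 0.1696]
ee_rot: [3.14, -0.001, 1.34]
wrist_force: [3.2, 0.3, -0.4]
width: 0.0153
```

```bash
python3 - <<'E'
from h import *
o=robot.get_obs();print(o["time"],o["tool_pos"],o["ee_rot"],o["wrist_force"],o["wrist_torque"],o["width"],o["qvel"].round(4))
h=np.array([.5305,.275]);d=h-o["tool_pos"][:2];print("r",np.hypot(*d),"angle",np.arctan2(d[1],d[0])-np.pi/2, "gate",1.681-np.arctan2(d[1],d[0]))
s=snap("scene","pics/scene6.png")
a=s["pixels"][140:290,200:390,::-1];cv2.imwrite("pics/sc6.png",cv2.resize(a,None,fx=4,fy=4,interpolation=2))
s=snap("top","pics/top6.png")
a=s["pixels"][140:260,190:390,::-1];cv2.imwrite("pics/tc6.png",cv2.resize(a,None,fx=4,fy=4,interpolation=2))
E
```

```text
9.05 [0.49406406 0.11364495 0.1696179 ] [ 3.14043189e+00 -8.41828710e-04  1.34003126e+00] [ 3.210363    0.27846645 -0.40610844] [ 0.01522384 -0.4663459   0.04910326] 0.015306710230790943 [ 0.0017 -0.0001  0.003   0.0011  0.0039 -0.0003]
r 0.16541774581530033 angle -0.22208736155540487 gate 0.33229103476050836
```

View pics/sc6.png

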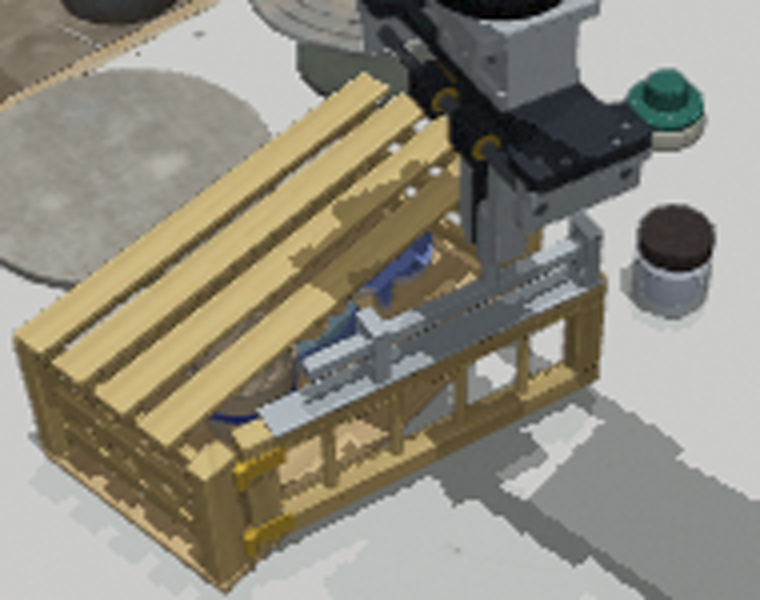

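View pics/tc6.png

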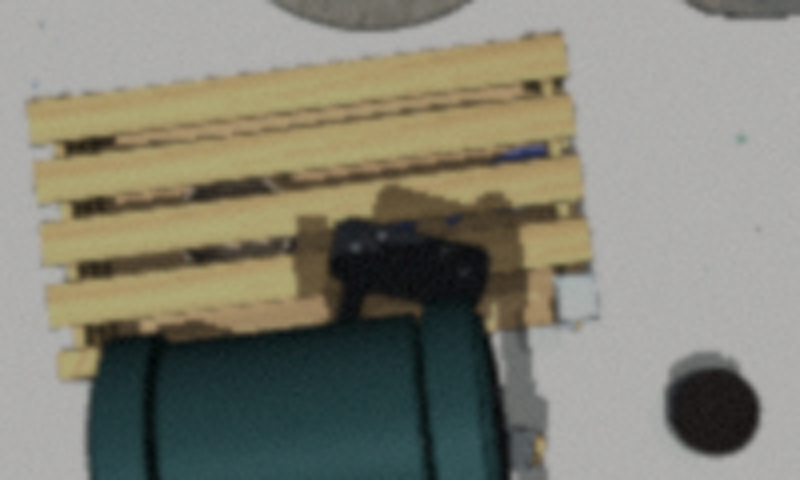

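```bash
python3 -c "
from bench import robot
print(robot.close_job());print({k:v for k,v in robot.get_obs().items() if k in('time','tool_pos','wrist_force','width')})"
```

```text
the job is handed in; nothing more can be done
None
the job is handed in; nothing more can be done
```

I lifted the bolt over the keeper's lip, drew it back, and swung the gate ajar to about 0.33 rad. I handed the job in at about 9 s of the 35 s allowed, still gripping the knob; no verdict is reported.

- **Lift and draw:** I pinched the knob across the gate and raised it about 10.5 mm. I then drew it about 30 mm towards the hinge with the gate shut. The wrist force stayed under about 6 N at every reading, and the picture showed the nose out of the keeper.
- **Gate:** About 0.33 rad puts the bolt end roughly 8 cm out. This is worked out from the tool position and my estimate of the hinge line; the turn of the tool (0.34 rad) agrees with it. I did not measure the gate angle itself.
- **Final hold:** The arm was still, the finger opening was 15.3 mm on the 16 mm knob, and there was about 3 N of pull at the wrist. That is close to what the gate's spring should give.
- **Jar and timer:** They show no movement in the before and after pictures; the arm passed well above them.
- **Cup:** I only saw it partly, between the slats. The tool stayed above the cage roof throughout, so it could not have touched the cup, but I did not measure the cup's position.

No check failed. The knob's position from the two views agreed to about 1–2 mm. That left a push of roughly 5 N on the shut gate while I drew the bolt, and it was gone once the gate swung open.

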